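Set up a pocket scale and a bottle for an exhibit photograph

TASK

Set up this exhibit photograph. First push the black pocket scale, which lies face down on the grey photo board, back until its near end meets the metal backstop, and tip it up gently on that end, without lifting it off the board, so that it is left standing upright and square against the backstop with its face to the camera. Then take the brown bottle with the white cap and set it down gently on the board, upright, close in front of the backstop beside the scale (either side), one or two finger widths clear of it; leave the other things where they are.

Things in the scene. Friction and masses are not known exactly. Their poses are not given: they have to be found in the camera images.
- stage: The photo board (fixed): matt grey, 280 mm deep (x) by 360 mm wide (y) by 12 mm thick, flat on the table (table top at height 0). Origin: centre of its underside; x points over its free part towards the photo camera, away from the robot; z up. A printed scale bar and colour strip lie flat near its front (+x) edge, the aluminium backstop stands at its rear
- backstop (a point): Middle of the line where the backstop's front face meets the board's top, 85 mm behind (-x) the board's middle and 12 mm above the table; axes as the board's: x squarely out from the face, y along it. The backstop is an aluminium angle 340 mm long (y); its upright leg is 5 mm thick and 62 mm high above the board, its flat leg, 5 mm thick, reaches 45 mm behind the face, towards the robot
- pocket_scale: Black slab 124 (x) by 64 (y) by 20 mm thick (z), loose, 0.22 kg. Origin: centre of its face (pan, display, keys), at the start underneath, on the board; z points from face to back (up at the start). x runs along its length away from the display end (its foot, -x), which starts about 20 to 60 mm in front of the backstop. Standing on its foot: x up, back against the backstop
- scale_foot (a point): Centre of the pocket scale's foot end (the small 64 x 20 mm display-end face): 62 mm along -x and 10 mm along +z from the scale's origin. Axes as the scale's
- white_cap_bottle: Brown bottle with a white screw cap and a blank white label, loose, about 0.28 kg, 128 mm tall. Origin: centre of its underside, z up. Round body 58 mm across up to 74 mm high, sloping in to a neck 28 mm across from 90 to 100 mm; the cap is 34 mm across, from 100 to 128 mm. It stands on the table to the left or the right of the photo board
- blue_cap_bottle: The same bottle but with a blue cap; standing on the table on the other side of the board. Leave it alone. Origin: centre of its underside
- white_jar: White plastic jar 92 mm across, 142 mm tall, to be left alone. Origin: centre of its underside
- green_tub: Light green open tub 150 x 110 x 55 mm (x, y, z), to be left alone. Origin: centre of its underside
Not all that is in view belongs to the job. What is meant by the pocket_scale is not pink or yellow, and is the larger of those in its own colour.

How it is judged:
By the outcome, as a careful person would: the job done as asked, in the order asked, and still so for the second after the job is handed in, with the robot touching nothing.
It also fails if it takes over 62 s, if anything falls off the work surface, if the arm or the gripper's body presses on something with over 40 N, if the wrist force passes 120 N, or if a joint passes its speed limit or range.

ROBOT

A 6-joint arm with a two-finger parallel gripper is mounted at the origin on the work surface. World frame = base frame: x ahead of the robot, y to its left, z up, the work surface at z = 0. Lengths are in m, angles in rad, forces in N, time in s.
With the tool pointing down it reaches from about 0.35 to 0.775 m from the base axis. Payload 7.3 kg.
Tool frame: the origin (TCP) lies on the centre line of the jaws, within the pads' length; the fingertips stand 17 mm ahead of it and the grasp point (between the pads) lies 2 mm behind it (tcp_to_tips is the distance from the TCP to the fingertips, in m); x points along the fingers, y is the direction in which the jaws open and shut, and the axes are right-handed (so a half turn about x gives the same grasp; the last joint's range is limited). The gripper opens to 92 mm and grips with 3 to 60 N. Pads are 19 mm wide; open, the fingers measure 130 mm over their backs; the gripper's body (75 mm by 190 mm) begins 47 mm behind the grasp point.
Start: joints at [1.094, 0.342, 1.524, -0, 1.275, -0.146], TCP at [0.171, 0.497, 0.244] pointing down, gripper open.
Joint ranges: [-2.53, 2.53], [-0.77, 2.02], [0.04, 2.7], [-1, 4.14], [0.28, 2.66], [-3.11, 3.11]. Speed limits (rad/s): [2.57, 2.57, 3.14, 3.14, 3.14, 3.14].

INTERFACE

Orientations are given as a unit quaternion [w, x, y, z].
In Python, from bench import observe, read_camera, hand_in, tcp_to_tips gives the robot as it stands.
- The arm moves only by the tool arm_command, never from a script. Its argument "series" is a list that holds one entry, the list of rows, each a list of 6 numbers: the shift along the tool's x, y, z in cm, then the turn, a rotation vector about the tool's x, y, z in degrees. In form: [[[tx, ty, tz, rx, ry, rz], ...]]. A call has 1 to 12 rows; each row shifts and turns the commanded pose from where the row before left it, along the tool's axes as they then stand; what a row does not reach is not made up. A row lasts 1/8 s, in which the tool goes at most 62.5 mm and 10.7 degrees, less where a joint would pass 70% of its speed; a pose out of reach is approached as far as the arm can. A call with a gripper value outside its range is refused whole. "fingers" is the closure, from 0 (fully open) to 1 (shut), set as the call begins (left out, the last holds). The fingers move at their own pace and stop on an object; "newtons" is the grip in N (left out, the last holds). Time passes only in rows, so rows that do not move let the fingers close. It gives the time, the measured TCP pose, the force and the opening at its end, in the units of the state.
- observe(): the state, without advancing time (a new reading comes with each control period).
- read_camera(name): name is "side" or "top"; returns a dict with "pixels" (384x512x3 uint8, red, green, blue), "fx", "fy", "cx", "cy" (pixels), "k1" (the pictures are not rectified: a ray, as slopes to the right and down, at radius r is drawn at 1 + k1 r^2 times it, then the intrinsics apply), "R" (3x3) and "t" (3): a world point X has camera coordinates R X + t. Camera axes: x right, y down, z forward; pixel columns grow to the right and rows downward; lengths in m; the calibration is good to about 2 mm. A picture is of the moment at which its call begins. There is no depth.
- hand_in(): hands the job in, once; it reports no verdict.
The state is a dict: "clock": time; "joint_positions": joint angles; "qvel": joint speeds; "joint_efforts": joint torques, N m; "position": TCP position; "tool_rot": TCP orientation; "ft_force": force on the tool from outside, world axes, zero at the start; "torque": the same for the moment, N m; "opening": opening from 0.0 (shut) to 1.0 (fully open).
Only numpy, scipy, OpenCV 4.12 (cv2) and the standard library are available. Lean on these libraries where they do the work, as an engineer would, in place of code of your own. Each camera call takes 0.05 s, during which the arm holds its last target. There are 200 camera calls.

## Working session

There is one attempt and no reset: what is moved stays moved. The work goes in short steps, Python scripts to look and compute and a tool call to move; the robot and the scene stay as the last step left them, time stands still between calls to the robot, and variables do not carry over. Pictures are saved under pics/ and viewed, about 8 in all and at most 12, crops included, and the job is handed in when it is done.

Besides the shell and the picture viewer there is one more tool, called by a JSON object that holds its "method" and its "body". arm_command: Moves the arm, as the interface text tells. Its arguments: {"type":"object","properties":{"series":{"type":"array"},"fingers":{"type":"number"},"newtons":{"type":"number"}},"required":["series"]}

```bash
mkdir -p pics; ls
cat > h.py <<'E'
import numpy as np, cv2
from bench import observe, read_camera, hand_in, tcp_to_tips
def cam(n, save=None):
    c=read_camera(n)
    if save: cv2.imwrite('pics/'+save, c['pixels'][:,:,::-1])
    return c
def und(c,uv):
    uv=np.atleast_2d(np.array(uv,float)); d=(uv-[c['cx'],c['cy']])/[c['fx'],c['fy']]
    s=d.copy()
    for _ in range(20): s=d/(1+c['k1']*(s**2).sum(1,keepdims=True))
    return s
def rays(c,uv):
    s=und(c,uv); R=np.array(c['R']);t=np.array(c['t'])
    return -R.T@t, np.c_[s,np.ones(len(s))]@R
def onz(c,uv,z):
    o,d=rays(c,uv); return o+d*((z-o[2])/d[:,2:3])
def proj(c,X):
    X=np.atleast_2d(X)@np.array(c['R']).T+np.array(c['t']); s=X[:,:2]/X[:,2:]
    s=s*(1+c['k1']*(s**2).sum(1,keepdims=True)); return s*[c['fx'],c['fy']]+[c['cx'],c['cy']]
E
python3 - <<'E'
from h import *
a=cam('top','top0.png');b=cam('side','side0.png')
cv2.imwrite('pics/both0.png',cv2.resize(np.hstack([a['pixels'],b['pixels']]),(800,300),interpolation=cv2.INTER_AREA)[:,:,::-1])
for c in(a,b):print({k:np.round(c[k],3) for k in c if k!='pixels'})
print(observe(),tcp_to_tips)
E
```

```text
pics
{'fx': np.float64(500.076), 'fy': np.float64(500.076), 'cx': np.float64(249.946), 'cy': np.float64(185.867), 'k1': np.float64(-0.03), 'R': array([[-0.022, -1.   , -0.007],
       [-0.986,  0.023, -0.166],
       [ 0.166,  0.004, -0.986]]), 't': array([0.039, 0.533, 1.247])}
{'fx': np.float64(425.067), 'fy': np.float64(425.067), 'cx': np.float64(253.72), 'cy': np.float64(199.211), 'k1': np.float64(0.038), 'R': array([[ 0.977, -0.214, -0.02 ],
       [-0.156, -0.64 , -0.752],
       [ 0.148,  0.738, -0.659]]), 't': array([-0.513,  0.124,  1.282])}
{'clock': 0.1, 'joint_positions': array([ 1.09400577e+00,  3.42671663e-01,  1.52489541e+00,  4.29785257e-06,
        1.27539904e+00, -1.45998405e-01]), 'qvel': array([ 0.00089713, -0.00116559, -0.00154911, -0.00068515,  0.00064583,
        0.00109198]), 'joint_efforts': array([ 1.06136962e-03, -4.32003629e+01, -2.44694334e+01,  7.18635810e-02,
        5.25584165e-02, -4.30656598e-05]), 'position': array([0.17034099, 0.49625103, 0.24311388]), 'tool_rot': array([ 0.69730665,  0.11595881,  0.69760698, -0.11688239]), 'ft_force': array([-0.33864121,  0.69091375, -0.55759088]), 'torque': array([-0.02551573, -0.02756053,  0.01203231]), 'opening': 0.9986053451013996} 0.017
```

View pics/top0.png

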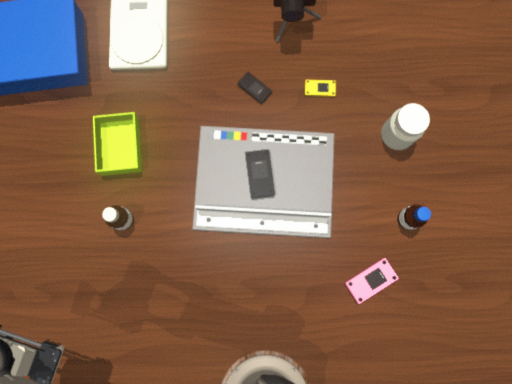

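View pics/side0.png

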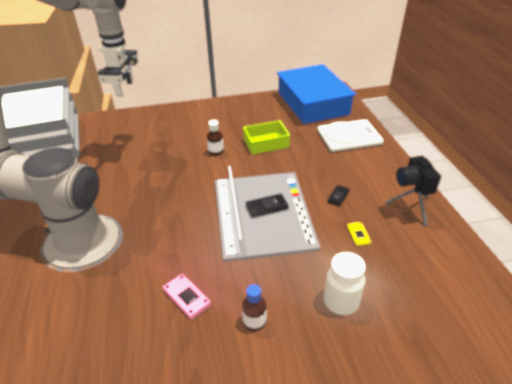

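The top view shows two black slabs: (260,174) lying on the board, and (255,88), smaller and on the table. Two others are pink (372,281) and yellow (320,88). The one at (260,174) fits because it is black, the larger of the two, and on the board. The white-cap bottle is at (118,217) and the blue-cap one at (413,216). Next I measure these and confirm with a crop.

```bash
cat > m.py <<'E'
from h import *
def scale_rect(c,z=0.032,x0=225,x1=300,y0=140,y1=206):
    g=c['pixels'].max(2)[y0:y1,x0:x1]; m=(g<85).astype(np.uint8)
    k=max(cv2.findContours(m,cv2.RETR_EXTERNAL,cv2.CHAIN_APPROX_NONE)[0],key=cv2.contourArea)[:,0]+[x0,y0]
    P=onz(c,k,z); r=cv2.minAreaRect((P[:,:2]*1000).astype(np.float32)); return r,k,cv2.boxPoints(r)
E
python3 - <<'E'
from m import *
c=cam('top'); I=c['pixels']
r,k,b=scale_rect(c); print('scale',r,b.tolist())
# board: grey low-saturation bright region
hsv=cv2.cvtColor(I,cv2.COLOR_RGB2HSV); m=((hsv[...,1]<45)&(hsv[...,2]>85)).astype(np.uint8); m[:,:180]=0;m[:,345:]=0;m[:115]=0;m[250:]=0
m=cv2.morphologyEx(m,cv2.MORPH_CLOSE,np.ones((9,9)))
kk=max(cv2.findContours(m,cv2.RETR_EXTERNAL,cv2.CHAIN_APPROX_NONE)[0],key=cv2.contourArea)[:,0]
R=cv2.minAreaRect((onz(c,kk,.012)[:,:2]*1000).astype(np.float32)); print('board',R,cv2.boxPoints(R).tolist())
q=cv2.approxPolyDP(cv2.convexHull(kk),4,True)[:,0]; print(q.tolist(),onz(c,q,.012).round(3).tolist())
# cap of the white bottle at z=.128
mm=((hsv[...,1]<60)&(hsv[...,2]>150)).astype(np.uint8); s=mm[200:235,95:140]
n,l,st,ce=cv2.connectedComponentsWithStats(s)
for i in range(1,n): print(st[i],ce[i]+[95,200],onz(c,ce[i]+[95,200],.128).round(4))
d=cam('side'); h2=cv2.cvtColor(d['pixels'],cv2.COLOR_RGB2HSV)
s=((h2[...,1]<60)&(h2[...,2]>150)).astype(np.uint8)[115:135,200:230]
n,l,st,ce=cv2.connectedComponentsWithStats(s)
for i in range(1,n): print('side',st[i],ce[i]+[200,115],onz(d,ce[i]+[200,115],.116).round(4))
A=cv2.resize(I[120:245,185:345],None,fx=4,fy=4,interpolation=cv2.INTER_CUBIC)
cv2.imwrite('pics/crop1.png',A[:,:,::-1])
E
```

```text
scale ((623.2037963867188, -16.2578182220459), (9.425935745239258, 13.29287052154541), 44.248329162597656) [[615.1901245117188, -14.785393714904785], [624.4655151367188, -24.307373046875], [631.2174682617188, -17.730243682861328], [621.9420776367188, -8.208263397216797]]
board ((553.2572021484375, -10.948974609375), (361.2256164550781, 281.9005126953125), 85.2756118774414) [[397.9100646972656, -179.33908081054688], [678.852783203125, -202.55718994140625], [708.6043701171875, 157.44113159179688], [427.66162109375, 180.65924072265625]]
[[201, 127], [332, 133], [329, 237], [194, 229]] [[0.704, 0.156, 0.012], [0.679, -0.198, 0.012], [0.4, -0.176, 0.012], [0.429, 0.176, 0.012]]
[  8   7  14  15 165] [109.32727273 213.98787879] [[0.4595 0.3655 0.128 ]]
[32 10  2  3  3] [127.33333333 211.        ] [[0.4658 0.3222 0.128 ]]
side [ 9  5  9 11 91] [213.16483516 124.84615385] [[0.4574 0.3672 0.116 ]]
```

View pics/crop1.png

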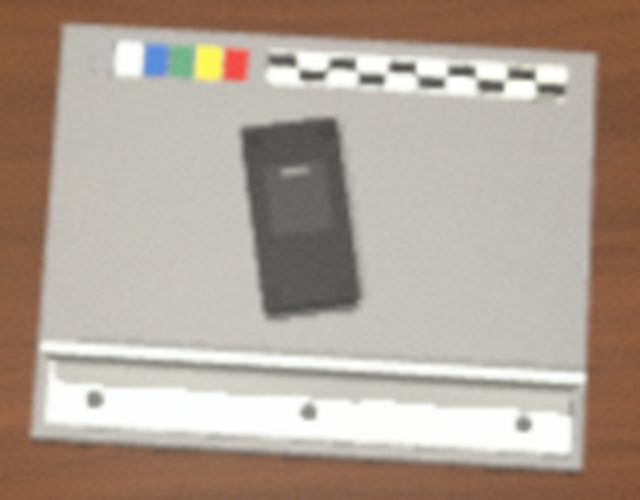

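The crop confirms it: the black slab on the board has its near (foot) end at crop (266..360, 304..318), in front of the backstop. My threshold caught only part of it, so I refine that and plan the approach. I will grip across the width near the far end with the tool leaning back about 45°, so the wrist can carry the 90° tip.

```bash
sed -i 's/g<85/g<112/' m.py
cat > plan.py <<'E'
from h import *
from scipy.spatial.transform import Rotation as Ro
BY=np.radians(-4.72); BC=np.array([.5533,-.0109])
ex=np.array([np.cos(BY),np.sin(BY)]); ey=np.array([-ex[1],ex[0]]); BS=BC-.085*ex
def w2b(p): p=np.asarray(p)[...,:2]-BS; return np.stack([p@ex,p@ey],-1)
def b2w(x,y,z): return np.r_[BS+x*ex+y*ey,z]
def tool(yaw,lean,flip=1):
    # yaw: heading of lean plane (rad); lean>0: tool points down and back (deg). y axis horizontal
    l=np.radians(lean); h=np.array([np.cos(yaw),np.sin(yaw),0]); up=np.array([0,0,1.])
    x=-np.cos(l)*up-np.sin(l)*h; y=flip*np.array([-h[1],h[0],0]); return Ro.from_matrix(np.c_[x,y,np.cross(x,y)])
def cur():
    s=observe(); q=s['tool_rot']; return s['position'],Ro.from_quat(np.r_[q[1:],q[0]]),s
def rows(p0,R0,p1,R1,step=.05,ang=9,n=None):
    v=(R0.inv()*R1).as_rotvec(degrees=True)
    n=n or int(max(1,np.ceil(np.linalg.norm(p1-p0)/step),np.ceil(np.linalg.norm(v)/ang)))
    out=[]
    for i in range(n):
        R=R0*Ro.from_rotvec(v*i/n,degrees=True); t=R.inv().apply((p1-p0)/n)*100
        out.append([round(float(a),2) for a in t]+[round(float(a),1) for a in v/n])
    return out
def seq(wps,**k):
    p,R,_=cur(); o=[]
    for p1,R1 in wps: o+=rows(p,R,p1,R1,**k); p,R=p1,R1
    print(len(o)); print(o)
E
python3 - <<'E'
from plan import *; from m import *
c=cam('top'); r,k,b=scale_rect(c); print(r); print(b.round(1).tolist(), (w2b(b/1000)*1000).round(1).tolist())
q=np.array([[242,125],[338,119],[360,304],[266,318]])/4+[185-.4,120-.4]
P=onz(c,q,.032); print('hand corners',(P[:,:2]*1000).round(1).tolist(),(w2b(P)*1000).round(1).tolist())
print('backstop top front edge hand',(w2b(onz(c,np.array([[42,346],[585,378]])/4+[184.6,119.6],.074))*1000).round(1).tolist())
p,R,s=cur(); print('tool axes cols\n',R.as_matrix().round(3))
E
```

```text
((568.1245727539062, 0.5502548217773438), (124.7214584350586, 62.43630599975586), 5.5512919425964355)
[[503.0, 25.600000381469727], [509.1000061035156, -36.599998474121094], [633.2000122070312, -24.5], [627.2000122070312, 37.70000076293945]] [[31.9, 32.2], [43.0, -29.2], [165.8, -7.0], [154.6, 54.5]]
hand corners [[630.3, 37.4], [632.9, -26.0], [509.1, -36.8], [501.4, 24.5]] [[157.8, 54.5], [165.5, -8.5], [43.1, -29.5], [30.3, 31.0]]
backstop top front edge hand [[-1.6, 169.6], [-1.5, -170.8]]
tool axes cols
 [[-0.     0.325  0.946]
 [-0.001  0.946 -0.325]
 [-1.    -0.001 -0.   ]]
```

Run:
```python
from plan import *
yaw=np.radians(5.55); C=np.array([.5681,.0006]); h=np.array([np.cos(yaw),np.sin(yaw)])
T=tool(yaw,50); g=np.r_[C+.050*h,.033]; pre=g-.08*T.as_matrix()[:,0]
print(g,pre)
seq([(np.r_[pre[:2],.24],T)])
```

```text
[0.61786561 0.00543572 0.033     ] [0.67886188 0.01136272 0.08442301]
15
[[0.02, -1.96, 4.26, -1.5, 3.3, -0.7], [-0.19, -2.07, 4.2, -1.5, 3.3, -0.7], [-0.41, -2.19, 4.12, -1.5, 3.3, -0.7], [-0.61, -2.3, 4.03, -1.5, 3.3, -0.7], [-0.81, -2.42, 3.93, -1.5, 3.3, -0.7], [-1.0, -2.53, 3.81, -1.5, 3.3, -0.7], [-1.18, -2.64, 3.68, -1.5, 3.3, -0.7], [-1.36, -2.76, 3.54, -1.5, 3.3, -0.7], [-1.52, -2.87, 3.38, -1.5, 3.3, -0.7], [-1.67, -2.97, 3.21, -1.5, 3.3, -0.7], [-1.81, -3.08, 3.03, -1.5, 3.3, -0.7], [-1.94, -3.18, 2.84, -1.5, 3.3, -0.7], [-2.06, -3.28, 2.64, -1.5, 3.3, -0.7], [-2.16, -3.37, 2.43, -1.5, 3.3, -0.7], [-2.25, -3.46, 2.21, -1.5, 3.3, -0.7]]
```

{"method": "arm_command", "body": {"series": [[[0.02,-1.96,4.26,-1.5,3.3,-0.7],[-0.19,-2.07,4.2,-1.5,3.3,-0.7],[-0.41,-2.19,4.12,-1.5,3.3,-0.7],[-0.61,-2.3,4.03,-1.5,3.3,-0.7],[-0.81,-2.42,3.93,-1.5,3.3,-0.7],[-1.0,-2.53,3.81,-1.5,3.3,-0.7],[-1.18,-2.64,3.68,-1.5,3.3,-0.7],[-1.36,-2.76,3.54,-1.5,3.3,-0.7],[-1.52,-2.87,3.38,-1.5,3.3,-0.7],[-1.67,-2.97,3.21,-1.5,3.3,-0.7],[-1.81,-3.08,3.03,-1.5,3.3,-0.7],[-1.94,-3.18,2.84,-1.5,3.3,-0.7]]], "fingers": 0}}

```text
clock: 1.75
position: [0.577, 0.1061, 0.2398]
tool_rot: [0.42, -0.01, 0.908, -0.011]
ft_force: [1.2, 0.3, -0.5]
opening: 1.004
```

```bash
cat > kin.py <<'E'
from plan import *
import json,os
def log():
    p,R,s=cur(); d=json.load(open('log.json')) if os.path.exists('log.json') else []
    d.append(dict(q=list(map(float,s['joint_positions'])),p=list(map(float,p)))); json.dump(d,open('log.json','w'))
    x=R.as_matrix()[:,0]
    print('t',round(s['clock'],2),'p',p.round(4),'b',(w2b(p)*1000).round(1),'lean',np.degrees(np.arctan2(-x[:2]@ex,-x[2])).round(1),'q',s['joint_positions'].round(3),'F',s['ft_force'].round(1),'open',round(s['opening']*92,1))
E
python3 -c "
from kin import *
log()"
```

```text
t 1.75 p [0.577  0.1061 0.2398] b [ 99.  118.5] lean 40.2 q [ 0.049  0.91   0.708  0.006  2.228 -1.518] F [ 1.2  0.3 -0.5] open 92.3
```

Run:
```python
from plan import *
yaw=np.radians(5.55); C=np.array([.5681,.0006]); h=np.array([np.cos(yaw),np.sin(yaw)])
g=np.r_[C+.044*h,.0325]; print(g)
seq([(np.r_[g[:2],.11],tool(yaw,50)),(np.r_[g[:2],.07],tool(yaw,58))],step=.03,ang=5)
```

```text
[0.61189374 0.00485543 0.0325    ]
8
[[1.32, -1.63, 1.86, -0.8, 1.6, -0.4], [1.28, -1.65, 1.88, -0.8, 1.6, -0.4], [1.23, -1.66, 1.89, -0.8, 1.6, -0.4], [1.19, -1.68, 1.9, -0.8, 1.6, -0.4], [1.15, -1.7, 1.91, -0.8, 1.6, -0.4], [1.11, -1.72, 1.92, -0.8, 1.6, -0.4], [1.29, 0.0, 1.53, 0.0, 4.0, 0.0], [1.18, 0.0, 1.62, 0.0, 4.0, 0.0]]
```

{"method": "arm_command", "body": {"series": [[[1.32,-1.63,1.86,-0.8,1.6,-0.4],[1.28,-1.65,1.88,-0.8,1.6,-0.4],[1.23,-1.66,1.89,-0.8,1.6,-0.4],[1.19,-1.68,1.9,-0.8,1.6,-0.4],[1.15,-1.7,1.91,-0.8,1.6,-0.4],[1.11,-1.72,1.92,-0.8,1.6,-0.4],[1.29,0.0,1.53,0.0,4.0,0.0],[1.18,0.0,1.62,0.0,4.0,0.0],[0,0,0,0,0,0],[0,0,0,0,0,0]]]}}

```text
clock: 3.0
position: [0.6114, 0.006, 0.0709]
tool_rot: [0.277, -0.046, 0.96, 0.014]
ft_force: [-0.5, -0.5, 0.0]
opening: 1.0
```

Run:
```python
from kin import *
log()
yaw=np.radians(5.55); C=np.array([.5681,.0006]); h=np.array([np.cos(yaw),np.sin(yaw)])
g=np.r_[C+.044*h,.0325]; p,R,s=cur(); print(R.as_matrix().round(3))
seq([(g,tool(yaw,58))],step=.012,ang=5)
```

```text
t 3.0 p [0.6114 0.006  0.0709] b [141.5  21.7] lean 57.4 q [-0.053  1.349  0.371 -0.191  2.416 -1.795] F [-0.5 -0.5  0. ] open 92.0
[[-0.843 -0.096  0.53 ]
 [-0.081  0.995  0.052]
 [-0.532  0.    -0.846]]
4
[[0.5, -0.03, 0.82, 0.0, 0.0, -0.0], [0.5, -0.03, 0.82, 0.0, 0.0, -0.0], [0.5, -0.03, 0.82, 0.0, 0.0, -0.0], [0.5, -0.03, 0.82, 0.0, 0.0, -0.0]]
```

{"method": "arm_command", "body": {"series": [[[0.5,-0.03,0.82,0,0,0],[0.5,-0.03,0.82,0,0,0],[0.5,-0.03,0.82,0,0,0],[0.5,-0.03,0.82,0,0,0],[0,0,0,0,0,0],[0,0,0,0,0,0]]]}}

```text
clock: 3.75
position: [0.6117, 0.0049, 0.0318]
tool_rot: [0.276, -0.046, 0.96, 0.014]
ft_force: [0.4, -0.1, 0.8]
opening: 0.999
```

Run:
```python
from kin import *
log()
c=cam('top'); d=cam('side')
A=np.hstack([cv2.resize(c['pixels'][110:250,180:350],(400,330)),cv2.resize(d['pixels'][130:260,190:348],(400,330))])
cv2.imwrite('pics/g1.png',A[:,:,::-1])
```

```text
t 3.75 p [0.6117 0.0049 0.0318] b [141.9  20.5] lean 57.5 q [-0.054  1.4    0.361 -0.185  2.379 -1.786] F [ 0.4 -0.1  0.8] open 91.9
```

View pics/g1.png

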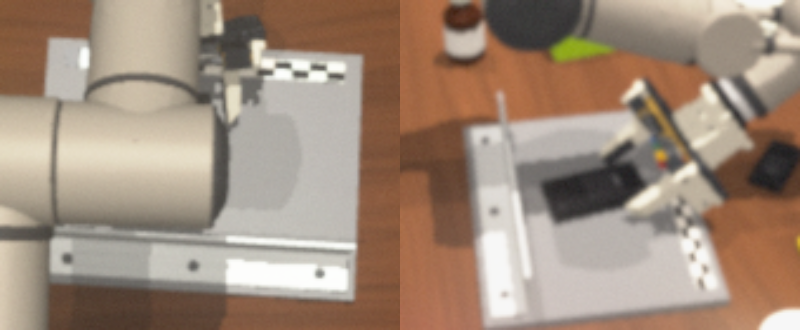

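The side view shows the open fingers on either side of the far end of the scale, around (625,175) in the composite. The arm hides the scale in the top view. I close the gripper.

{"method": "arm_command", "body": {"series": [[[0,0,0,0,0,0],[0,0,0,0,0,0],[0,0,0,0,0,0],[0,0,0,0,0,0],[0,0,0,0,0,0],[0,0,0,0,0,0]]], "fingers": 1, "newtons": 30}}

```text
clock: 4.6
position: [0.6117, 0.0049, 0.0318]
tool_rot: [0.276, -0.046, 0.96, 0.014]
ft_force: [1.6, -0.4, -0.4]
opening: 0.695
```

Run:
```python
from kin import *
log()
p,R,s=cur()
# yaw to board while backing; foot local in tool: scale centre = TCP -.044*h
Rb=tool(BY,57.5)
y0=np.radians(5.55); h=np.array([np.cos(y0),np.sin(y0)]); c0=p[:2]-.044*h; bx,by=w2b(c0); print('centre b',bx,by)
# target: foot 5 mm in front: centre x=.067 -> TCP x=.111 , same by
for X in(.111,): seq([(b2w(X,by,p[2]),Rb)],step=.008,ang=4)
```

```text
t 4.6 p [0.6117 0.0049 0.0318] b [141.9  20.6] lean 57.5 q [-0.054  1.4    0.361 -0.185  2.379 -1.786] F [ 1.6 -0.4 -0.4] open 64.0
centre b 0.0985859834103299 0.012716573194174916
4
[[0.67, -0.06, -0.42, 1.4, -0.1, 2.2], [0.67, -0.09, -0.42, 1.4, -0.1, 2.2], [0.66, -0.13, -0.42, 1.4, -0.1, 2.2], [0.66, -0.16, -0.42, 1.4, -0.1, 2.2]]
```

{"method": "arm_command", "body": {"series": [[[0.67,-0.06,-0.42,1.4,-0.1,2.2],[0.67,-0.09,-0.42,1.4,-0.1,2.2],[0.66,-0.13,-0.42,1.4,-0.1,2.2],[0.66,-0.16,-0.42,1.4,-0.1,2.2],[0,0,0,0,0,0],[0,0,0,0,0,0]]]}}

```text
clock: 5.35
position: [0.5804, -0.0004, 0.0318]
tool_rot: [0.279, 0.04, 0.959, -0.012]
ft_force: [0.4, -1.4, 0.6]
opening: 0.695
```

Run:
```python
from kin import *
log()
p,R,s=cur(); x,y=w2b(p); print(R.as_matrix().round(3))
seq([(b2w(x-.008,y,p[2]),tool(BY,57.5))],step=.001,ang=4)
d=cam('side'); c=cam('top')
A=np.hstack([cv2.resize(c['pixels'][110:250,180:350],(400,330),interpolation=2),cv2.resize(d['pixels'][160:240,205:303],(400,330),interpolation=2)])
cv2.imwrite('pics/g2.png',A[:,:,::-1])
```

```text
t 5.35 p [ 5.804e-01 -4.000e-04  3.180e-02] b [111.1  12.7] lean 57.6 q [-0.118  1.294  0.61  -0.036  2.242 -1.611] F [ 0.4 -1.4  0.6] open 63.9
[[-0.841  0.084  0.534]
 [ 0.071  0.996 -0.045]
 [-0.536 -0.    -0.844]]
8
[[0.08, -0.0, -0.05, -0.0, -0.0, -0.0], [0.08, -0.0, -0.05, -0.0, -0.0, -0.0], [0.08, -0.0, -0.05, -0.0, -0.0, -0.0], [0.08, -0.0, -0.05, -0.0, -0.0, -0.0], [0.08, -0.0, -0.05, -0.0, -0.0, -0.0], [0.08, -0.0, -0.05, -0.0, -0.0, -0.0], [0.08, -0.0, -0.05, -0.0, -0.0, -0.0], [0.08, -0.0, -0.05, -0.0, -0.0, -0.0]]
```

View pics/g2.png

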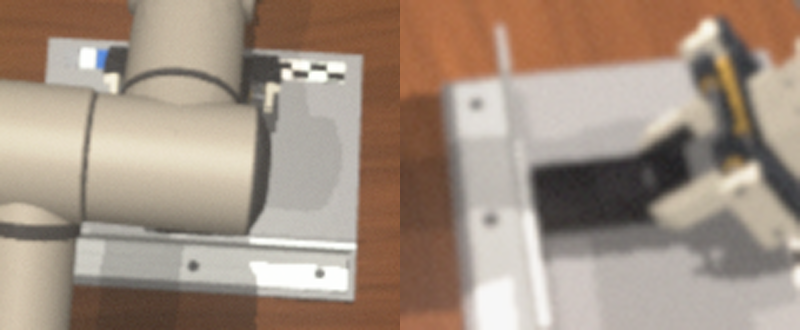

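The side view shows the scale gripped and square to the backstop, its foot at about (535,195), a few mm short of the metal. I ease back until the force shows contact.

{"method": "arm_command", "body": {"series": [[[0.08,0,-0.05,0,0,0],[0.08,0,-0.05,0,0,0],[0.08,0,-0.05,0,0,0],[0,0,0,0,0,0]]]}}

```text
clock: 5.95
position: [0.5774, 0.0001, 0.0318]
tool_rot: [0.279, 0.041, 0.959, -0.012]
ft_force: [2.0, 1.0, 2.8]
opening: 0.697
```

{"method": "arm_command", "body": {"series": [[[0.08,0,-0.05,0,0,0],[0.08,0,-0.05,0,0,0],[0,0,0,0,0,0]]]}}

```text
clock: 6.32
position: [0.5755, -0.0, 0.0318]
tool_rot: [0.279, 0.041, 0.959, -0.012]
ft_force: [0.9, -0.7, 1.6]
opening: 0.692
```

{"method": "arm_command", "body": {"series": [[[0.08,0,-0.05,0,0,0],[0,0,0,0,0,0]]]}}

```text
clock: 6.58
position: [0.5746, 0.0001, 0.0318]
tool_rot: [0.279, 0.041, 0.959, -0.012]
ft_force: [1.6, -0.2, 2.4]
opening: 0.696
```

{"method": "arm_command", "body": {"series": [[[0.08,0,-0.05,0,0,0],[0,0,0,0,0,0]]]}}

```text
clock: 6.82
position: [0.5737, 0.0002, 0.0318]
tool_rot: [0.279, 0.041, 0.959, -0.012]
ft_force: [1.9, -0.5, 2.4]
opening: 0.695
```

{"method": "arm_command", "body": {"series": [[[0.08,0,-0.05,0,0,0],[0,0,0,0,0,0]]]}}

```text
clock: 7.08
position: [0.5733, 0.0001, 0.0318]
tool_rot: [0.28, 0.041, 0.959, -0.012]
ft_force: [6.5, -0.7, 3.5]
opening: 0.695
```

```bash
cat > tip.py <<'E'
from kin import *
def tip(phi0,phi1,n,u=.1057,v=.0198,fz=0,slack=.0012,by=None,x0=None,L0=57.5,leanmin=-90):
    # x0: board x of F at phi=0 contact ; returns rows from current pose
    p,R,s=cur(); by=w2b(p)[1] if by is None else by; W=[]
    for ph in np.linspace(phi0,phi1,n+1)[1:]:
        a=np.radians(ph); fx=x0+.020*np.sin(a)+slack*np.sin(a)
        W.append((b2w(fx+u*np.cos(a)-v*np.sin(a),by,.012+fz+u*np.sin(a)+v*np.cos(a)),tool(BY,max(L0-ph,leanmin))))
    seq(W,step=.05,ang=10)
E
python3 - <<'E'
from tip import *
log(); p,R,s=cur(); x,y=w2b(p); print('x0',x-.1057,'by',y)
tip(0,30,10,x0=x-.1057,by=y)
E
```

```text
t 7.08 p [5.733e-01 1.000e-04 3.180e-02] b [104.1  12.6] lean 57.4 q [-0.119  1.273  0.658 -0.035  2.212 -1.609] F [ 6.5 -0.7  3.5] open 64.0
x0 -0.0016362121430999466 by 0.012643564048118087
10
[[-0.29, -0.0, -0.47, -0.1, -2.9, -0.2], [-0.29, 0.0, -0.46, -0.0, -3.0, -0.0], [-0.28, -0.0, -0.46, 0.0, -3.0, 0.0], [-0.28, -0.0, -0.46, 0.0, -3.0, -0.0], [-0.27, -0.0, -0.45, 0.0, -3.0, 0.0], [-0.27, 0.0, -0.45, 0.0, -3.0, 0.0], [-0.26, -0.0, -0.45, 0.0, -3.0, 0.0], [-0.26, 0.0, -0.45, -0.0, -3.0, 0.0], [-0.25, -0.0, -0.44, 0.0, -3.0, 0.0], [-0.25, 0.0, -0.44, -0.0, -3.0, -0.0]]
```

{"method": "arm_command", "body": {"series": [[[-0.29,0,-0.47,-0.1,-2.9,-0.2],[-0.29,0,-0.46,0,-3,0],[-0.28,0,-0.46,0,-3,0],[-0.28,0,-0.46,0,-3,0],[-0.27,0,-0.45,0,-3,0],[0,0,0,0,0,0]]]}}

```text
clock: 7.82
position: [0.5698, 0.0006, 0.0589]
tool_rot: [0.402, 0.037, 0.915, -0.017]
ft_force: [2.7, 0.1, -2.2]
opening: 0.696
```

{"method": "arm_command", "body": {"series": [[[-0.27,0,-0.45,0,-3,0],[-0.26,0,-0.45,0,-3,0],[-0.26,0,-0.45,0,-3,0],[-0.25,0,-0.44,0,-3,0],[-0.25,0,-0.44,0,-3,0],[0,0,0,0,0,0]]]}}

```text
clock: 8.57
position: [0.5596, 0.0014, 0.082]
tool_rot: [0.517, 0.035, 0.855, -0.021]
ft_force: [1.6, -1.1, -1.2]
opening: 0.693
```

Run:
```python
from tip import *
log()
tip(30,60,10,x0=-.0016,by=.0126)
d=cam('side'); cv2.imwrite('pics/g3.png',cv2.resize(d['pixels'][130:250,185:335],(600,480),interpolation=2)[:,:,::-1])
```

```text
t 8.57 p [0.5596 0.0014 0.082 ] b [90.3 12.8] lean 27.7 q [-0.124  0.839  1.198 -0.02   1.586 -1.608] F [ 1.6 -1.1 -1.2] open 63.7
10
[[-0.25, -0.02, -0.41, 0.0, -3.2, 0.0], [-0.23, 0.0, -0.44, 0.0, -3.0, 0.0], [-0.23, -0.0, -0.45, 0.0, -3.0, 0.0], [-0.22, -0.0, -0.45, -0.0, -3.0, -0.0], [-0.22, 0.0, -0.45, -0.0, -3.0, 0.0], [-0.21, 0.0, -0.45, 0.0, -3.0, 0.0], [-0.21, -0.0, -0.46, 0.0, -3.0, -0.0], [-0.2, -0.0, -0.46, 0.0, -3.0, 0.0], [-0.2, -0.0, -0.46, -0.0, -3.0, 0.0], [-0.2, -0.0, -0.47, 0.0, -3.0, 0.0]]
```

View pics/g3.png

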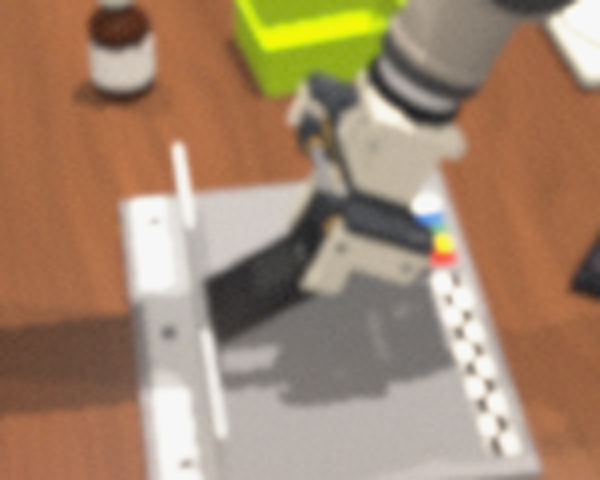

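The side view shows the scale at about 30°, with its foot at (215,310) on the board at the backstop. Forces are small. I continue with a slight downward bias so the foot stays on the board.

{"method": "arm_command", "body": {"series": [[[-0.23,-0.02,-0.42,0,-3.2,0],[-0.21,0,-0.44,0,-3,0],[-0.21,0,-0.45,0,-3,0],[-0.21,0,-0.45,0,-3,0],[-0.22,0,-0.45,0,-3,0],[0,0,0,0,0,0]]]}}

```text
clock: 9.38
position: [0.543, 0.0026, 0.1]
tool_rot: [0.625, 0.032, 0.779, -0.026]
ft_force: [2.2, 0.6, -2.0]
opening: 0.693
```

{"method": "arm_command", "body": {"series": [[[-0.21,0,-0.45,0,-3,0],[-0.21,0,-0.46,0,-3,0],[-0.2,0,-0.46,0,-3,0],[-0.2,0,-0.46,0,-3,0],[-0.2,0,-0.47,0,-3,0],[0,0,0,0,0,0]]]}}

```text
clock: 10.12
position: [0.5214, 0.0043, 0.1124]
tool_rot: [0.721, 0.028, 0.691, -0.03]
ft_force: [1.6, -0.2, -3.4]
opening: 0.694
```

Run:
```python
from tip import *
log()
tip(60,84,8,x0=-.0016,by=.0126,fz=-.0005)
```

```text
t 10.12 p [0.5214 0.0043 0.1124] b [52.  12.5] lean -2.4 q [-0.14   0.461  1.746  0.003  0.892 -1.631] F [ 1.6 -0.2 -3.4] open 63.9
8
[[-0.24, 0.01, -0.43, 0.0, -3.1, 0.0], [-0.19, -0.0, -0.48, -0.0, -3.0, -0.0], [-0.19, 0.0, -0.49, 0.0, -3.0, -0.0], [-0.19, 0.0, -0.49, -0.0, -3.0, 0.0], [-0.19, 0.0, -0.5, 0.0, -3.0, -0.0], [-0.19, -0.0, -0.5, 0.0, -3.0, -0.0], [-0.19, -0.0, -0.51, -0.0, -3.0, 0.0], [-0.19, 0.0, -0.51, 0.0, -3.0, -0.0]]
```

Fz of about -3 N suggests the tool may be carrying the full weight, so I ease down slightly to feel for the board.

{"method": "arm_command", "body": {"series": [[[0.06,0,0,0,0,0],[0,0,0,0,0,0]]]}}

```text
clock: 10.38
position: [0.5219, 0.0042, 0.112]
tool_rot: [0.722, 0.028, 0.691, -0.03]
ft_force: [0.9, 0.4, 1.9]
opening: 0.696
```

{"method": "arm_command", "body": {"series": [[[0.06,0,0,0,0,0],[0,0,0,0,0,0]]]}}

```text
clock: 10.62
position: [0.5219, 0.0042, 0.1119]
tool_rot: [0.722, 0.028, 0.691, -0.03]
ft_force: [1.3, -0.1, 4.7]
opening: 0.697
```

Run:
```python
from tip import *
log()
d=cam('side'); cv2.imwrite('pics/g4.png',cv2.resize(d['pixels'][150:230,205:305],(750,600),interpolation=2)[:,:,::-1])
```

```text
t 10.62 p [0.5219 0.0042 0.1119] b [52.5 12.5] lean -2.6 q [-0.14   0.462  1.747  0.003  0.888 -1.631] F [ 1.3 -0.1  4.7] open 64.1
```

View pics/g4.png

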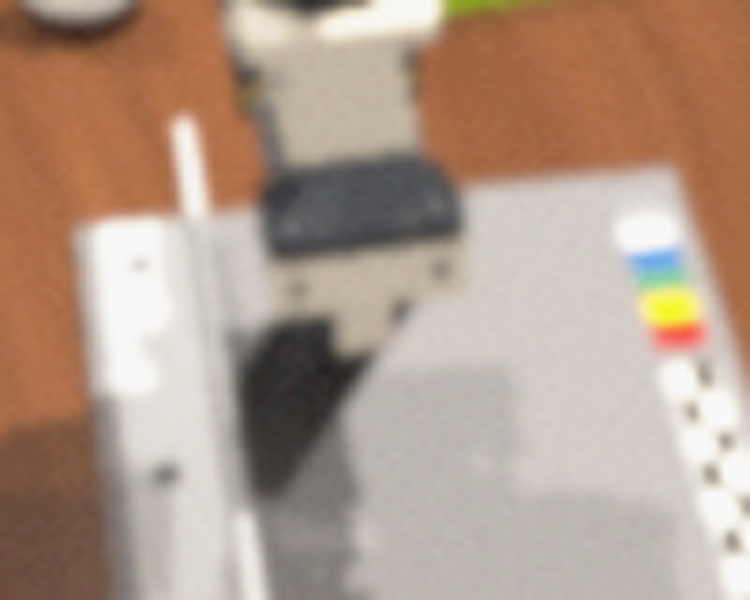

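Run:
```python
from tip import *
tip(60,84,8,x0=-.0005,by=.0126,fz=.0004,u=.104)
```

```text
8
[[-0.23, 0.01, -0.44, 0.0, -2.9, 0.0], [-0.19, 0.0, -0.47, -0.0, -3.0, -0.0], [-0.19, 0.0, -0.48, 0.0, -3.0, -0.0], [-0.18, 0.0, -0.48, -0.0, -3.0, 0.0], [-0.18, -0.0, -0.49, 0.0, -3.0, -0.0], [-0.18, -0.0, -0.5, 0.0, -3.0, -0.0], [-0.18, 0.0, -0.5, -0.0, -3.0, 0.0], [-0.19, 0.0, -0.51, 0.0, -3.0, -0.0]]
```

{"method": "arm_command", "body": {"series": [[[-0.23,0.01,-0.44,0,-2.9,0],[-0.19,0,-0.47,0,-3,0],[-0.19,0,-0.48,0,-3,0],[-0.18,0,-0.48,0,-3,0],[0,0,0,0,0,0]]]}}

```text
clock: 11.3
position: [0.5018, 0.006, 0.1174]
tool_rot: [0.79, 0.025, 0.612, -0.033]
ft_force: [0.5, 0.1, 1.3]
opening: 0.696
```

{"method": "arm_command", "body": {"series": [[[-0.18,0,-0.49,0,-3,0],[-0.18,0,-0.5,0,-3,0],[-0.18,0,-0.5,0,-3,0],[-0.19,0,-0.51,0,-3,0],[0,0,0,0,0,0]]]}}

```text
clock: 11.92
position: [0.4826, 0.0072, 0.1265]
tool_rot: [0.845, 0.022, 0.533, -0.034]
ft_force: [0.2, 0.2, -2.3]
opening: 0.692
```

Run:
```python
from tip import *
log()
tip(84,90,4,x0=-.0005,by=.0126,fz=.0002,u=.104,leanmin=-26.5)
d=cam('side'); cv2.imwrite('pics/g5.png',cv2.resize(d['pixels'][140:236,190:310],(750,600),interpolation=2)[:,:,::-1])
```

```text
t 11.93 p [0.4826 0.0072 0.1265] b [13.  12.3] lean -25.6 q [-0.169  0.255  2.16   0.141  0.285 -1.785] F [ 0.2  0.2 -2.3] open 63.7
4
[[0.64, 0.03, -0.75, 0.0, -0.9, -0.1], [-0.09, 0.0, -0.26, 0.0, 0.0, 0.0], [-0.08, -0.0, -0.26, 0.0, 0.0, 0.0], [-0.08, 0.0, -0.27, 0.0, 0.0, 0.0]]
```

View pics/g5.png

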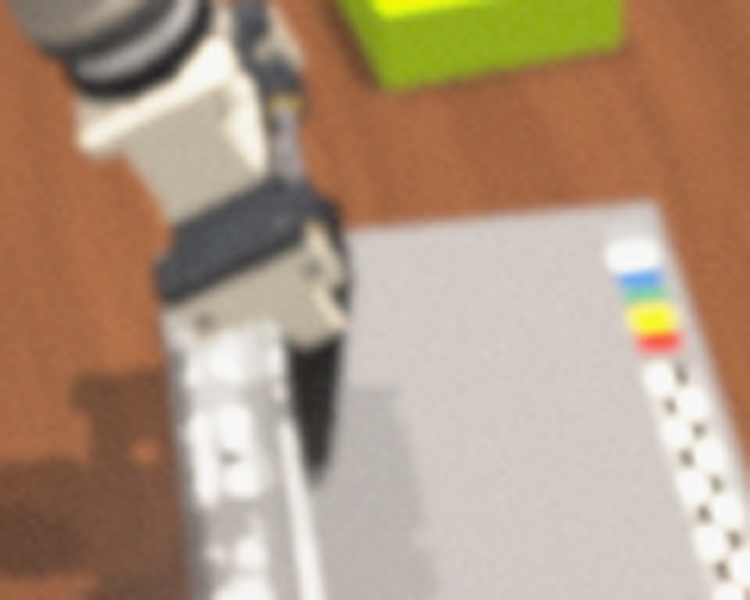

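The wrist joint hit its 0.28 limit and the arm rose about 8 mm, so the foot came off the board. I lower it straight back, giving up a few degrees of lean, and will do the last degrees by letting the scale pivot in a light grip.

Run:
```python
from tip import *
p,R,s=cur(); a=np.radians(80.0); u,v=.104,.0198; fx=-.0005+.0212*np.sin(a)
t=b2w(fx+u*np.cos(a)-v*np.sin(a),.0126,.0126+u*np.sin(a)+v*np.cos(a)); print(t)
seq([(t,tool(BY,57.5-80.0))],n=5)
```

```text
[0.48849898 0.00709326 0.11845824]
5
[[0.19, 0.01, 0.03, 0.0, 0.6, -0.0], [0.19, 0.01, 0.04, 0.0, 0.6, -0.0], [0.19, 0.01, 0.04, 0.0, 0.6, -0.0], [0.19, 0.01, 0.04, 0.0, 0.6, -0.0], [0.19, 0.01, 0.04, 0.0, 0.6, -0.0]]
```

{"method": "arm_command", "body": {"series": [[[0.19,0.01,0.03,0,0.6,0],[0.19,0.01,0.04,0,0.6,0]]]}}

```text
clock: 12.22
position: [0.4857, 0.0071, 0.1232]
tool_rot: [0.84, 0.022, 0.541, -0.034]
ft_force: [-0.1, 0.2, -2.9]
opening: 0.695
```

Run:
```python
from tip import *
log()
a=np.radians(80.0); u,v=.104,.0198; fx=-.0005+.0212*np.sin(a)
t=b2w(fx+u*np.cos(a)-v*np.sin(a),.0126,.0126+u*np.sin(a)+v*np.cos(a)); print(t)
seq([(t,tool(BY,57.5-80.0))],n=4)
```

```text
t 12.22 p [0.4857 0.0071 0.1232] b [16.1 12.4] lean -24.4 q [-0.166  0.27   2.14   0.12   0.311 -1.762] F [-0.1  0.2 -2.9] open 63.9
[0.48849898 0.00709326 0.11845824]
4
[[0.14, 0.0, 0.01, 0.0, 0.5, -0.0], [0.14, 0.0, 0.02, 0.0, 0.5, -0.0], [0.14, 0.0, 0.02, 0.0, 0.5, -0.0], [0.14, 0.0, 0.02, 0.0, 0.5, -0.0]]
```

{"method": "arm_command", "body": {"series": [[[0.14,0,0.01,0,0.5,0],[0.14,0,0.02,0,0.5,0],[0.14,0,0.02,0,0.5,0],[0.1,0,0.02,0,0.5,0],[0,0,0,0,0,0]]]}}

```text
clock: 12.85
position: [0.4885, 0.0068, 0.1194]
tool_rot: [0.831, 0.023, 0.555, -0.033]
ft_force: [-0.2, 0.3, -2.0]
opening: 0.695
```

{"method": "arm_command", "body": {"series": [[[0.06,0,0.02,0,0,0],[0,0,0,0,0,0]]]}}

```text
clock: 13.1
position: [0.4887, 0.0069, 0.1188]
tool_rot: [0.831, 0.023, 0.555, -0.033]
ft_force: [-0.1, -0.0, -1.9]
opening: 0.698
```

Run:
```python
from tip import *
log()
```

```text
t 13.1 p [0.4887 0.0069 0.1188] b [19.1 12.4] lean -22.5 q [-0.163  0.288  2.111  0.095  0.352 -1.736] F [-0.1 -0.  -1.9] open 64.2
```

{"method": "arm_command", "body": {"series": [[[0.06,0,-0.02,0,0,0],[0,0,0,0,0,0]]]}}

```text
clock: 13.35
position: [0.4889, 0.0069, 0.1184]
tool_rot: [0.831, 0.023, 0.555, -0.033]
ft_force: [-0.2, 0.0, -0.6]
opening: 0.695
```

{"method": "arm_command", "body": {"series": [[[0.06,0,-0.02,0,0,0],[0,0,0,0,0,0]]]}}

```text
clock: 13.6
position: [0.4893, 0.0068, 0.1183]
tool_rot: [0.831, 0.023, 0.554, -0.033]
ft_force: [-2.6, -0.6, 5.8]
opening: 0.696
```

The foot is back on the board (Fz +5.8). I slide it back until it meets the backstop, then let it pivot under a light grip.

{"method": "arm_command", "body": {"series": [[[-0.06,0,-0.07,0,0,0],[-0.04,0,-0.09,0,0,0],[0,0,0,0,0,0]]]}}

```text
clock: 13.98
position: [0.4877, 0.0069, 0.1184]
tool_rot: [0.831, 0.023, 0.554, -0.033]
ft_force: [1.9, -0.1, 1.1]
opening: 0.695
```

{"method": "arm_command", "body": {"series": [[[-0.04,0,-0.09,0,0,0],[0,0,0,0,0,0]]]}}

```text
clock: 14.22
position: [0.4868, 0.0069, 0.1184]
tool_rot: [0.831, 0.023, 0.554, -0.033]
ft_force: [4.0, -0.7, 1.6]
opening: 0.695
```

Run:
```python
from tip import *
log()
```

```text
t 14.22 p [0.4868 0.0069 0.1184] b [17.2 12.3] lean -22.6 q [-0.164  0.286  2.118  0.097  0.346 -1.739] F [ 4.  -0.7  1.6] open 63.9
```

{"method": "arm_command", "body": {"series": [[[0,0,0,0,0,0],[0,0,0,0,0,0],[-0.06,0,-0.17,0,0.2,0],[-0.06,0,-0.17,0,0.2,0],[-0.06,0,-0.17,0,0.2,0],[0,0,0,0,0,0]]], "fingers": 1, "newtons": 4}}

```text
clock: 14.98
position: [0.4802, 0.0076, 0.1175]
tool_rot: [0.828, 0.023, 0.56, -0.033]
ft_force: [-0.6, -0.7, 3.1]
opening: 0.701
```

Run:
```python
from tip import *
log()
d=cam('side'); cv2.imwrite('pics/g6.png',cv2.resize(d['pixels'][140:236,190:310],(750,600),interpolation=2)[:,:,::-1])
```

```text
t 14.97 p [0.4802 0.0076 0.1175] b [10.6 12.4] lean -21.8 q [-0.165  0.281  2.124  0.093  0.358 -1.735] F [-0.6 -0.7  3.1] open 64.4
```

View pics/g6.png

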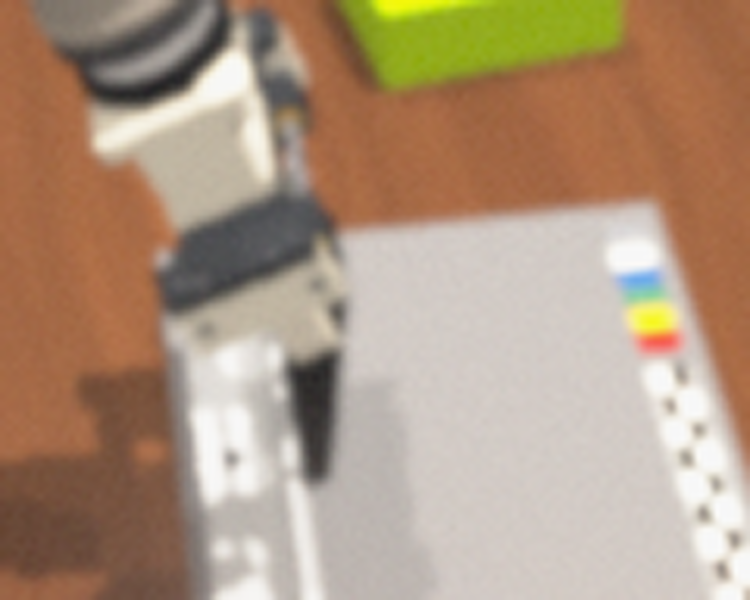

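The side view shows the scale almost upright under the gripper, foot at (315,470), its back a narrow gap from the metal. I continue to about 88°.

{"method": "arm_command", "body": {"series": [[[-0.06,0,-0.17,0,0.2,0],[-0.06,0,-0.17,0,0.2,0],[-0.06,0,-0.17,0,0.2,0],[-0.06,0,-0.17,0,0.2,0],[0,0,0,0,0,0]]]}}

```text
clock: 15.65
position: [0.4728, 0.0083, 0.117]
tool_rot: [0.823, 0.024, 0.566, -0.033]
ft_force: [0.6, -0.8, -1.3]
opening: 0.697
```

Run:
```python
from tip import *
log()
```

```text
t 15.65 p [0.4728 0.0083 0.117 ] b [ 3.2 12.5] lean -21.0 q [-0.165  0.273  2.131  0.087  0.373 -1.73 ] F [ 0.6 -0.8 -1.3] open 64.1
```

{"method": "arm_command", "body": {"series": [[[-0.03,0,-0.08,0,0,0],[0,0,0,0,0,0]]]}}

```text
clock: 15.9
position: [0.4721, 0.0083, 0.117]
tool_rot: [0.824, 0.024, 0.566, -0.033]
ft_force: [0.2, -0.1, -1.8]
opening: 0.695
```

{"method": "arm_command", "body": {"series": [[[0,0,0,0,0,0],[0,0,0,0,0,0],[0,0,0,0,0,0],[0,0,0,0,0,0]]], "fingers": 0.15}}

```text
clock: 16.4
position: [0.4726, 0.0082, 0.1175]
tool_rot: [0.824, 0.023, 0.565, -0.033]
ft_force: [-0.8, 0.1, -0.2]
opening: 0.853
```

Run:
```python
from tip import *
log()
p,R,s=cur(); T=R.as_matrix()[:,0]
# retreat backwards along tool axis, plus up
a=p-.06*T
seq([(a,R)],step=.02)
```

```text
t 16.4 p [0.4726 0.0082 0.1175] b [ 3.  12.4] lean -21.1 q [-0.166  0.272  2.132  0.087  0.372 -1.731] F [-0.8  0.1 -0.2] open 78.5
3
[[-2.0, 0.0, 0.0, 0.0, 0.0, 0.0], [-2.0, 0.0, 0.0, 0.0, 0.0, 0.0], [-2.0, 0.0, 0.0, 0.0, 0.0, 0.0]]
```

{"method": "arm_command", "body": {"series": [[[-0.5,0,0.2,0,0,0],[-1,0,0.4,0,0,0],[-1.87,0,0.72,0,0,0],[-1.87,0,0.72,0,0,0],[-1.87,0,0.72,0,0,0],[-2.5,0,0.9,0,0,0],[-2.5,0,0,0,4,0],[-2.5,0,0,0,4,0],[0,0,0,0,0,0]]]}}

```text
clock: 17.52
position: [0.4572, 0.0091, 0.2701]
tool_rot: [0.784, 0.025, 0.619, -0.031]
ft_force: [0.3, 0.0, -0.1]
opening: 0.849
```

Run:
```python
from tip import *
log()
d=cam('side'); c=cam('top')
A=np.hstack([cv2.resize(c['pixels'][110:250,180:350],(400,330),interpolation=2),cv2.resize(d['pixels'][150:246,195:311],(400,330),interpolation=2)])
cv2.imwrite('pics/g7.png',A[:,:,::-1])
```

```text
t 17.52 p [0.4572 0.0091 0.2701] b [-12.4  12. ] lean -13.4 q [-0.161  0.07   1.825  0.023  1.014 -1.66 ] F [ 0.3  0.  -0.1] open 78.1
```

View pics/g7.png

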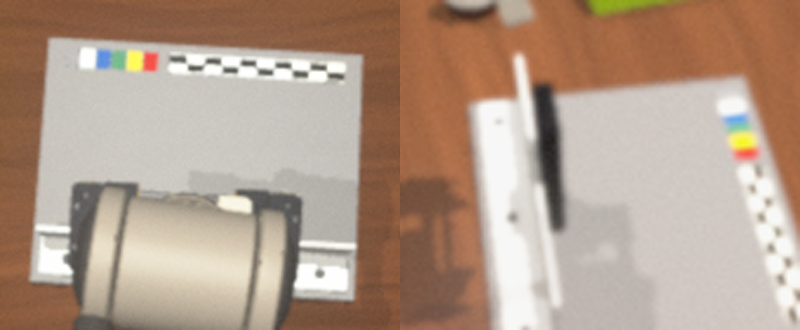

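The composite shows the scale standing on its foot at (550,160) in the side view, its back along the backstop. The fingers are clear. Next the bottle: travel, rotate and hover above the white cap.

Run:
```python
from kin import *
T=tool(BY-np.pi/2,0)
p,R,s=cur(); n=12
seq([(np.array([.4585,.3663,.24]),T)],n=12)
```

```text
12
[[0.18, 2.97, -0.26, 7.5, 0.9, -0.9], [0.14, 2.91, -0.64, 7.5, 0.9, -0.9], [0.11, 2.8, -1.02, 7.5, 0.9, -0.9], [0.08, 2.65, -1.37, 7.5, 0.9, -0.9], [0.07, 2.45, -1.7, 7.5, 0.9, -0.9], [0.06, 2.21, -2.0, 7.5, 0.9, -0.9], [0.06, 1.93, -2.27, 7.5, 0.9, -0.9], [0.07, 1.62, -2.5, 7.5, 0.9, -0.9], [0.09, 1.28, -2.69, 7.5, 0.9, -0.9], [0.11, 0.92, -2.83, 7.5, 0.9, -0.9], [0.14, 0.55, -2.93, 7.5, 0.9, -0.9], [0.18, 0.16, -2.97, 7.5, 0.9, -0.9]]
```

{"method": "arm_command", "body": {"series": [[[0.18,2.97,-0.26,7.5,0.9,-0.9],[0.14,2.91,-0.64,7.5,0.9,-0.9],[0.11,2.8,-1.02,7.5,0.9,-0.9],[0.08,2.65,-1.37,7.5,0.9,-0.9],[0.07,2.45,-1.7,7.5,0.9,-0.9],[0.06,2.21,-2.0,7.5,0.9,-0.9],[0.06,1.93,-2.27,7.5,0.9,-0.9],[0.07,1.62,-2.5,7.5,0.9,-0.9],[0.09,1.28,-2.69,7.5,0.9,-0.9],[0.11,0.92,-2.83,7.5,0.9,-0.9],[0.14,0.55,-2.93,7.5,0.9,-0.9],[0.18,0.16,-2.97,7.5,0.9,-0.9]]], "fingers": 0.15}}

```text
clock: 19.12
position: [0.4592, 0.3668, 0.2387]
tool_rot: [-0.472, -0.52, -0.48, 0.526]
ft_force: [0.2, 0.0, 0.3]
opening: 0.851
```

Run:
```python
from kin import *
log()
T=tool(BY-np.pi/2,0)
seq([(np.array([.4585,.3663,.112]),T)],step=.02)
# scale check, side view: dark pixels -> corners; top view: dark strip
c=cam('top'); d=cam('side'); cv2.imwrite('pics/top8.png',c['pixels'][:,:,::-1]); cv2.imwrite('pics/side8.png',d['pixels'][:,:,::-1])
g=c['pixels'].max(2)[170:232,210:310]; m=(g<95).astype(np.uint8)
n,l,st,ce=cv2.connectedComponentsWithStats(m); i=1+np.argmax(st[1:,4]); print(st[i])
ys,xs=np.nonzero(l==i); k=np.c_[xs+210,ys+170]
P=onz(c,k,.136)[:,:2]; r=cv2.minAreaRect((w2b(P)*1000).astype(np.float32)); print('top end rect (b, mm)',r,cv2.boxPoints(r).round(1).tolist())
```

```text
t 19.12 p [0.4592 0.3668 0.2387] b [-39.9 368.6] lean 0.8 q [0.539 0.466 1.344 0.009 1.341 0.63 ] F [0.2 0.  0.3] open 78.3
7
[[1.81, 0.01, 0.01, -0.1, -0.0, 0.1], [1.81, 0.01, 0.01, -0.1, -0.0, 0.1], [1.81, 0.01, 0.01, -0.1, -0.0, 0.1], [1.81, 0.0, 0.01, -0.1, -0.0, 0.1], [1.81, 0.0, 0.01, -0.1, -0.0, 0.1], [1.81, -0.0, 0.01, -0.1, -0.0, 0.1], [1.81, -0.01, 0.01, -0.1, -0.0, 0.1]]
[36 34 25  5 90]
top end rect (b, mm) ((-0.020668506622314453, 12.358240127563477), (57.35810089111328, 8.830185890197754), 88.9710693359375) [[-5.0, -16.200000762939453], [3.9000000953674316, -16.399999618530273], [4.900000095367432, 41.0], [-3.9000000953674316, 41.099998474121094]]
```

The scale stands square within about 1°, centred at board y of about 12 mm. I descend on the cap.

{"method": "arm_command", "body": {"series": [[[1.81,0,0.01,-0.1,0,0.1],[1.81,0,0.01,-0.1,0,0.1],[1.81,0,0.01,-0.1,0,0.1],[1.81,0,0.01,-0.1,0,0.1],[1.81,0,0.01,-0.1,0,0.1],[1.81,0,0.01,-0.1,0,0.1],[1.81,0,0.01,-0.1,0,0.1],[0,0,0,0,0,0]]]}}

```text
clock: 20.23
position: [0.4577, 0.3644, 0.1117]
tool_rot: [-0.48, -0.518, -0.481, 0.519]
ft_force: [-0.0, -0.0, -0.9]
opening: 0.848
```

{"method": "arm_command", "body": {"series": [[[0,0,0,0,0,0],[0,0,0,0,0,0],[0,0,0,0,0,0],[0,0,0,0,0,0],[0,0,0,0,0,0],[0,0,0,0,0,0],[0,0,0,0,0,0],[0,0,0,0,0,0]]], "fingers": 1, "newtons": 20}}

```text
clock: 21.22
position: [0.459, 0.3658, 0.1137]
tool_rot: [0.48, 0.52, 0.481, -0.518]
ft_force: [-0.6, 0.2, 2.5]
opening: 0.366
```

Run:
```python
from kin import *
log()
p,R,s=cur(); T=tool(BY-np.pi/2,0); print(R.as_matrix().round(3))
X=b2w(.036,.0985,0); print(X)
seq([(p+[0,0,.08],R)],step=.02)
```

```text
t 21.23 p [0.459  0.3658 0.1137] b [-39.9 367.7] lean -0.1 q [0.542 0.579 1.521 0.002 1.039 0.618] F [-0.6  0.2  2.5] open 33.7
[[ 0.001  0.997 -0.077]
 [ 0.002 -0.077 -0.997]
 [-1.     0.001 -0.002]]
[0.51257138 0.09129799 0.        ]
4
[[-2.0, 0.0, -0.0, 0.0, 0.0, 0.0], [-2.0, 0.0, -0.0, 0.0, 0.0, 0.0], [-2.0, 0.0, -0.0, 0.0, 0.0, 0.0], [-2.0, 0.0, -0.0, 0.0, 0.0, 0.0]]
```

{"method": "arm_command", "body": {"series": [[[-0.5,0,0,0,0,0],[-1.5,0,0,0,0,0],[-2,0,0,0,0,0],[-2,0,0,0,0,0],[-2,0,0,0,0,0],[0,0,0,0,0,0]]]}}

```text
clock: 21.98
position: [0.4598, 0.3661, 0.1959]
tool_rot: [0.48, 0.521, 0.48, -0.516]
ft_force: [0.8, -0.4, -1.8]
opening: 0.367
```

Run:
```python
from kin import *
log()
T=tool(BY-np.pi/2,0); X=b2w(.036,.0985,.195)
p,R,s=cur()
seq([(X,T)],step=.027)
```

```text
t 21.98 p [0.4598 0.3661 0.1959] b [-39.2 368. ] lean -0.3 q [5.410e-01 4.920e-01 1.423e+00 1.000e-03 1.220e+00 6.180e-01] F [ 0.8 -0.4 -1.8] open 33.8
11
[[-0.0, 0.67, 2.45, 0.0, -0.0, -0.0], [-0.0, 0.67, 2.45, 0.0, -0.0, -0.0], [0.0, 0.67, 2.45, 0.0, -0.0, -0.0], [0.0, 0.67, 2.45, 0.0, -0.0, -0.0], [0.0, 0.67, 2.45, 0.0, -0.0, -0.0], [0.0, 0.68, 2.45, 0.0, -0.0, -0.0], [0.0, 0.68, 2.45, 0.0, -0.0, -0.0], [0.0, 0.68, 2.45, 0.0, -0.0, -0.0], [0.01, 0.68, 2.45, 0.0, -0.0, -0.0], [0.01, 0.68, 2.45, 0.0, -0.0, -0.0], [0.01, 0.68, 2.45, 0.0, -0.0, -0.0]]
```

{"method": "arm_command", "body": {"series": [[[-0.4,0.4,1.5,0,0,0],[-0.5,0.67,2.45,0,0,0],[-0.5,0.67,2.45,0,0,0],[-0.5,0.67,2.45,0,0,0],[0,0.67,2.45,0,0,0],[0,0.68,2.45,0,0,0],[0,0.68,2.45,0,0,0],[0,0.68,2.45,0,0,0],[0,0.68,2.45,0,0,0],[0,0.68,2.45,0,0,0],[0,0.68,2.45,0,0,0],[0,0.4,1.5,0,0,0]]]}}

```text
clock: 23.48
position: [0.5128, 0.0837, 0.2114]
tool_rot: [0.479, 0.52, 0.481, -0.519]
ft_force: [0.1, -0.3, -2.1]
opening: 0.364
```

Run:
```python
from kin import *
T=tool(BY-np.pi/2,0); X=b2w(.036,.0985,.130)
log()
seq([(X,T)],step=.015)
```

```text
t 23.48 p [0.5128 0.0837 0.2114] b [36.8 90.9] lean 0.0 q [0.013 0.361 1.59  0.002 1.191 0.091] F [ 0.1 -0.3 -2.1] open 33.5
6
[[1.36, -0.01, -0.12, 0.0, -0.0, 0.0], [1.36, -0.01, -0.12, 0.0, -0.0, 0.0], [1.36, -0.01, -0.12, 0.0, -0.0, 0.0], [1.36, -0.01, -0.12, 0.0, -0.0, 0.0], [1.36, -0.01, -0.13, 0.0, -0.0, 0.0], [1.36, -0.01, -0.13, 0.0, -0.0, 0.0]]
```

{"method": "arm_command", "body": {"series": [[[0.5,-0.03,-0.4,0,0,0],[1.5,-0.03,-0.35,0,0,0],[1.5,0,0,0,0,0],[1.5,0,0,0,0,0],[1.5,0,0,0,0,0],[1,0,0,0,0,0],[0.4,0,0,0,0,0],[0,0,0,0,0,0]]]}}

```text
clock: 24.48
position: [0.5134, 0.0932, 0.133]
tool_rot: [0.48, 0.52, 0.481, -0.518]
ft_force: [-0.2, 0.2, -2.5]
opening: 0.365
```

Run:
```python
from kin import *
log()
```

```text
t 24.48 p [0.5134 0.0932 0.133 ] b [ 36.6 100.5] lean -0.1 q [0.031 0.452 1.689 0.003 0.999 0.107] F [-0.2  0.2 -2.5] open 33.6
```

{"method": "arm_command", "body": {"series": [[[0.15,0,0,0,0,0],[0.15,0,0,0,0,0],[0.15,0,0,0,0,0],[0,0,0,0,0,0]]]}}

```text
clock: 24.98
position: [0.5132, 0.0932, 0.1285]
tool_rot: [0.48, 0.52, 0.481, -0.518]
ft_force: [-0.1, 0.2, -3.6]
opening: 0.366
```

{"method": "arm_command", "body": {"series": [[[0.08,0,0,0,0,0],[0.08,0,0,0,0,0],[0,0,0,0,0,0]]]}}

```text
clock: 25.35
position: [0.5132, 0.0932, 0.1269]
tool_rot: [0.48, 0.52, 0.481, -0.518]
ft_force: [-0.3, 0.2, -2.2]
opening: 0.372
```

{"method": "arm_command", "body": {"series": [[[0.08,0,0,0,0,0],[0,0,0,0,0,0]]]}}

```text
clock: 25.6
position: [0.5132, 0.0933, 0.1261]
tool_rot: [0.48, 0.52, 0.481, -0.518]
ft_force: [-0.3, 0.4, -3.7]
opening: 0.37
```

{"method": "arm_command", "body": {"series": [[[0.06,0,0,0,0,0],[0,0,0,0,0,0]]]}}

```text
clock: 25.85
position: [0.5134, 0.0933, 0.1257]
tool_rot: [0.48, 0.52, 0.481, -0.518]
ft_force: [-1.0, -0.5, -0.6]
opening: 0.365
```

{"method": "arm_command", "body": {"series": [[[0.05,0,0,0,0,0],[0,0,0,0,0,0]]]}}

```text
clock: 26.1
position: [0.5134, 0.0933, 0.1257]
tool_rot: [0.48, 0.52, 0.481, -0.518]
ft_force: [-0.9, 0.1, 5.6]
opening: 0.365
```

The bottle is down (Fz +5.6 at the expected height). Release and retreat straight up.

{"method": "arm_command", "body": {"series": [[[0,0,0,0,0,0],[0,0,0,0,0,0],[0,0,0,0,0,0],[0,0,0,0,0,0]]], "fingers": 0.35}}

```text
clock: 26.6
position: [0.5133, 0.0933, 0.1249]
tool_rot: [0.48, 0.52, 0.481, -0.518]
ft_force: [0.2, -0.8, -0.5]
opening: 0.647
```

{"method": "arm_command", "body": {"series": [[[-0.5,0,0,0,0,0],[-1,0,0,0,0,0],[-2,0,0,0,0,0],[-2,0,0,0,0,0],[-3,0,0,0,0,0],[-3,0,-3,0,0,0],[0,0,-4,0,0,0],[0,0,-4,0,0,0],[0,0,-4,0,0,0],[0,0,-4,0,0,0],[0,0,-4,0,0,0],[0,0,0,0,0,0]]]}}

```text
clock: 28.1
position: [0.5303, 0.3247, 0.2408]
tool_rot: [0.481, 0.519, 0.482, -0.517]
ft_force: [0.4, 0.6, -0.3]
opening: 0.655
```

Run:
```python
from kin import *
log()
c=cam('top'); d=cam('side')
A=np.hstack([cv2.resize(c['pixels'][110:250,180:350],(400,330),interpolation=2),cv2.resize(d['pixels'][130:246,180:321],(400,330),interpolation=2)])
cv2.imwrite('pics/g8.png',A[:,:,::-1])
I=c['pixels']; g=I.max(2)[170:232,240:310]; m=(g<95).astype(np.uint8)
n,l,st,ce=cv2.connectedComponentsWithStats(m); i=1+np.argmax(st[1:,4])
ys,xs=np.nonzero(l==i); P=onz(c,np.c_[xs+240,ys+170],.136)[:,:2]
r=cv2.minAreaRect((w2b(P)*1000).astype(np.float32)); print('scale top',cv2.boxPoints(r).round(1).tolist())
h=cv2.cvtColor(I,cv2.COLOR_RGB2HSV); x0,y0=180,150; s=((h[...,1]<40)&(h[...,2]>215)).astype(np.uint8)[y0:215,x0:265]
n,l,st,ce=cv2.connectedComponentsWithStats(s)
for i in range(1,n):
    if st[i,4]>40: print(st[i],(w2b(onz(c,ce[i]+[x0,y0],.140))*1000).round(1))
```

```text
t 28.1 p [0.5303 0.3247 0.2408] b [ 34.5 332.6] lean -0.1 q [0.425 0.523 1.243 0.002 1.372 0.498] F [ 0.4  0.6 -0.3] open 60.2
scale top [[-6.300000190734863, 40.400001525878906], [-2.9000000953674316, -16.600000381469727], [9.0, -15.899999618530273], [5.599999904632568, 41.099998474121094]]
[ 35  32  14  13 146] [[ 37.9 101.3]]
[ 15  55  52   6 127] [[ -9.6 100.6]]
```

View pics/g8.png

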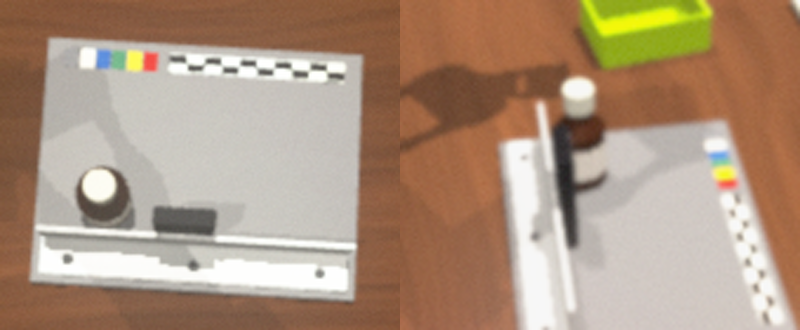

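The final composite shows the bottle upright at (100,190) with its cap clear, and the scale standing at (184,220) along the backstop. The coarse mask hints at a small yaw, so I check the edges with subpixel fits in both views.

Run:
```python
from kin import *
I=np.mean([cam('top')['pixels'].astype(float).max(2) for _ in range(4)],0); c=cam('top')
E=[];G=[]
for u in range(248,271):
    col=cv2.GaussianBlur(I,(1,1),0)[185:220,u]; dg=np.diff(col)
    i=np.argmin(dg[:22]); a=dg[max(i-2,0):i+3]; E.append((u,185+max(i-2,0)+(a*np.arange(len(a))).sum()/a.sum()+.5))
    j=i+3+np.argmax(dg[i+3:]); b=dg[j-2:j+3]; G.append((u,185+j-2+(b*np.arange(len(b))).sum()/b.sum()+.5))
for nm,K,z in(('front-top edge',E,.136),('bottom dark edge @backstop top',G,.074)):
    W=w2b(onz(c,K,z))*1000; f=np.polyfit(W[:,1],W[:,0],1); print(nm,'x mean',W[:,0].mean().round(1),'slope deg',np.degrees(np.arctan(f[0])).round(2),'resid',(W[:,0]-np.polyval(f,W[:,1])).std().round(2))
# backstop top edges beside the scale
K=[]
for u in list(range(275,325)):
    col=I[195:225,u]; dg=np.diff(col); i=np.argmax(dg); a=dg[max(i-1,0):i+2]; K.append((u,195+max(i-1,0)+(a*np.arange(len(a))).sum()/a.sum()+.5))
W=w2b(onz(c,K,.074))*1000; f=np.polyfit(W[:,1],W[:,0],1); print('backstop front top edge x',W[:,0].mean().round(1),'slope',np.degrees(np.arctan(f[0])).round(2),'resid',(W[:,0]-np.polyval(f,W[:,1])).std().round(2))
# row extents of the dark patch
for v in(201,204): 
    r=I[v,235:285]; d=np.diff(r); a,b=235+np.argmin(d)+.5,235+np.argmax(d)+.5; print(v,a,b,(w2b(onz(c,[[a,v],[b,v]],.136))*1000).round(1).tolist())
```

```text
front-top edge x mean 20.2 slope deg -0.56 resid 0.26
bottom dark edge @backstop top x mean 3.4 slope deg -0.17 resid 0.84
backstop front top edge x -2.2 slope -2.09 resid 7.62
201 244.5 271.5 [[10.2, 45.0], [14.1, -19.3]]
204 244.5 271.5 [[3.0, 44.6], [6.9, -19.7]]
```

Run:
```python
from kin import *
print(hand_in())
```

```text
the job is handed in; nothing more can be done
None
```

The job is handed in at about 28.5 s of the 62 s. The scale stands upright against the backstop and the bottle is beside it, but the scale's foot came off the board briefly during tipping.

**Scale:** I gripped it across its width, squared it and slid it back until the force showed contact with the backstop. I then tipped it on its foot, carrying the last 10° or so with a light grip and letting it settle back.
- **Lifted off the board:** near 83° the wrist reached its joint limit and the foot rose about 8 mm for roughly a second. I lowered it back onto the board and finished from there. This departs from "without lifting".
- **Final position:** its top front edge is 20.2 mm in front of the backstop line, where about 19 mm is ideal. Its yaw against the board is about 0.6°.

**Bottle:** it was picked up by the cap and set down gently, touching the board at the expected height. By camera it stands about 9 mm in front of the backstop and about 28 mm clear of the scale. The last picture shows it upright.

**Robot:** the arm is clear of everything, and the largest wrist force I read was about 7 N. I never went near the other things.

**Checks that disagreed:** a coarse colour mask suggested about 3° of yaw on the scale, but the finer edge fit gave 0.6°. The lower dark edge of the scale read 3.4 mm where I expected about −1 mm. I put that down to blur and did not resolve it.

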